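Set the sprung filter slide onto its stop pin and lock it in

ROBOT

A 6-joint arm with a two-finger parallel gripper is mounted at the origin on a cart in front of the work surface, level with it; the furniture and walls round the work are solid. World frame = base frame: x ahead of the robot, y to its left, z up, the work surface at z = 0. Lengths are in m, angles in degrees, forces in N, time in s.
With the tool pointing down it reaches from about 0.425 to 0.95 m from the base axis. Payload 3.5 kg.
Tool frame: the origin (TCP) lies on the mounting face of the last link; the fingertips stand 173 mm ahead of it and the grasp point (between the pads) lies 155 mm ahead of it; z points along the fingers, y is the line along which they close (so a half turn about z gives the same grasp; the last joint's range is limited). The gripper opens to 85 mm and grips with 20 to 120 N. Pads are 22 mm wide; open, the fingers measure 114 mm over their backs; the gripper's body (76 mm by 85 mm) begins 54 mm behind the grasp point. The pads swing forward as they close: fully open they stand 13 mm farther back than shut.
Start: joints at [65.317, 16.404, 90.338, -0, 73.258, -8.594], TCP at [0.187, 0.649, 0.405] pointing down, gripper open.
Joint ranges: [-158.93, 158.93], [-51.34, 127.21], [12.03, 142.37], [-87.48, 267.48], [13.55, 161.25], [-162.69, 162.69]. Speed limits (degrees/s): [159.86, 159.86, 180, 180, 180, 180].

INTERFACE

Orientations are given as a 3x3 rotation matrix whose columns are the frame's x, y, z axes.
In Python, from station import telemetry, viewer, job_done gives the robot as it stands.
- The arm moves only by the tool carry_out, never from a script. Its arguments are lists of equal length, an entry for each row: "delta_pos": the shift along the world's x, y, z in m, a list of three; "yaw": the turn about the world's z in rad. In form: {"delta_pos": [[x, y, z], ...], "yaw": [yaw, ...]}. A call has 1 to 5 rows; each row is the pose to reach, as a shift and turn from the pose commanded when the call began; what a row does not reach only later rows make up. A row lasts 1/8 s, in which the tool goes at most 62.5 mm and 10.7 degrees, less where a joint would pass 70% of its speed; a pose out of reach is approached as far as the arm can. A call with a gripper value outside its range is refused whole. "gripper" is the opening, from 0 (shut) to 1 (fully open), set as the call begins (left out, the last holds). The fingers move at their own pace and stop on an object; "grip_force" is the grip in N (left out, the last holds). Time passes only in rows, so rows that repeat a pose let the fingers close. It gives the time, the measured TCP pose, the force, the opening and the grip force at its end, in the units of the state.
- telemetry.get_obs(): the state, without advancing time (a new reading comes with each control period).
- viewer.capture(name): name is "scene" or "top" or "wrist"; returns a dict with "pixels" (400x640x3 uint8, blue, green, red), "z_map" (400x640 float32, m along the optical axis (not along the pixel's ray), 0 where there is no reading), "fx", "fy", "cx", "cy" (pixels), "position" and "attitude" of the camera in the world. Camera axes: x right, y up, looking along -z (the intrinsics and any distortion apply to the point x, -y, -z); pixel columns grow to the right and rows downward; lengths in m; the calibration is good to about 2 mm. A picture is of the moment at which its call begins.
- job_done(): hands the job in; it is judged then, once.
The state is a dict: "time": time; "joint_pos": joint angles; "qvel": joint speeds; "tau": joint torques, N m; "ee_pos": TCP position; "ee_rot": TCP orientation; "contact_force": force on the tool from outside, world axes, zero at the start; "moment": the same for the moment, N m; "grip_width": opening from 0.0 (shut) to 1.0 (fully open); "gripper_force": force on a finger pad.
Only numpy, scipy, OpenCV 4.12 (cv2) and the standard library are available. Lean on these libraries where they do the work, as an engineer would, in place of code of your own. Each camera call takes 0.05 s, during which the arm holds its last target. There are 200 camera calls.

TASK

Put the filter into the beam: with a fingertip swing the keeper arm aside from in front of the slide's thumb tab, push the tab in against its spring, well past the stop pin, and take the finger away so that the slide springs back and hangs on the pin at mid position. Then swing the keeper back to its rest, now behind the tab, so that the slide is locked in. Only push, gently: pinch and lift nothing, keep off the stop pin's knob, and leave the loose things around the unit where they stand.

Things in the scene. Friction and masses are not known exactly. Their poses are not given: they have to be found in the camera images.
- slide_unit: Filter-slide unit bolted to the bench. Origin: on the bench under the crossing of beam and slide; +x: the way the slide is pushed in; +y: the side to which the keeper opens. Black base plate x -51 to 75, y -33 to 33 mm; aluminium cheeks and bridge plate x -36 to 36, y -17 to 17, top 70 mm; spring housing x 34 to 78, 52 mm high; lens tube (+y) and detector (-y), ends at y 42 and -49, 48 mm high.
- tab_face (a point): Middle of the pushing face of the thumb tab, 45 mm above the bench; the face looks to the unit's -x. The tab is an upright black plate 8 mm thick (x), 20 mm wide (y), 20 to 60 mm above the bench, on the front end of the steel slide plate (8 mm thick, top at 46 mm). The point moves with the slide; parked it lies at unit x = -90, y = 0 mm. Axes as the unit's.
- slide (a joint): Travel of the slide along the unit's +x, m: 0 parked (filter out), 0.040 at the inner end stop, 0.024 hanging on the stop pin (filter in the beam). Spring 3 N parked to 5 N fully in, lightly damped (12 N s/m). Let go from beyond 0.026 it returns within about 0.5 s and the pin holds it at 0.024; let go short of 0.022 it returns to 0. The keeper at rest blocks it after some 2 mm.
- stop_pin (a joint): Lift of the spring-loaded vertical stop pin, m: 0 down. While the slide goes in, its saw-tooth lifts the pin by about 6 mm (slide at 0.005 to 0.024) and the pin then drops behind the tooth by itself.
- pin_knob (a point): Top of the stop pin's black knob (17 mm diameter), 94 mm above the bench when the pin is down, at unit x = +18 mm, y = 0 over the bridge. Not to be touched.
- keeper (a joint): Angle of the keeper arm, rad: 0 at rest (arm along the unit's -x, against its stop), grows as the arm swings toward the unit's +y, up to a stop at 0.9. It starts at 0 to 0.12. Light friction (under 1 N at the arm's end) holds it where it is left. From 0.45 on the tab passes freely.
- keeper_hinge (a point): Vertical pivot axis of the keeper, 73 mm above the bench, at unit x = -24 mm, y = 0, on the bridge.
- keeper_tip (a point): Middle of the keeper's end, 50 mm from the pivot axis, 70 mm above the bench; x axis along the arm toward the pivot. Steel arm: 22 to 56 mm off the pivot an upright blade 6 mm thick, 63 to 80 mm above the bench (it passes over the tab); its last 12 mm are a nose 10 mm thick reaching down to 49 mm. At rest the nose is 2 mm off the tab: between tab and unit with the slide parked, on the tab's pushing side with it at 0.024.
- stage_end (a point): Front end of the black motion stage (fixed) that overhangs the bench left of the unit: a bar 80 mm wide, 260 to 300 mm above the bench, reaching from here away from the robot, with a grey hose hanging from its end to the bench. Keep the hand and arm clear.
- tin: Loose cream sample tin, 34 mm diameter, 31 mm high, standing 65 to 80 mm before the tab; origin under its centre. Leave alone.
- clamp_knob: Loose orange clamp knob, 27 mm diameter, stud up, 32 mm high, beside the spring housing; origin under its centre. Leave alone.
- holder: Loose black post holder with steel post, base 50 x 31 mm, 70 mm high, on the near left beyond the spring housing; origin under its foot. Leave alone.
- post: Loose plain steel post, 13 mm diameter, 76 mm long, lying on the bench on the unit's -y side, near the tab; origin under its middle. Leave alone.

How it is judged (in metres and radians):
On the way, in this order (a step that is already met when the one before it is completed fails the run):
1. the keeper is swung clear of the tab while the slide is still parked (value of joint keeper above 0.45 rad and value of joint slide below 0.004 m), for 0.1 s.
2. the slide is pushed in well past its stop pin (value of joint slide above 0.032 m), for 0.1 s.
3. let go, the slide has come back and hangs at rest on the dropped stop pin, nothing touching the unit (value of joint slide between 0.0215 and 0.0265 m and value of joint stop_pin below 0.002 m and contact force between each of the arm, the fingers and slide_unit below 0.2 N), for 0.3 s.
At the end, for the whole second after the job is handed in: The slide hangs on its stop pin at mid travel (21.5 to 26.5 mm), the pin is down (under 2 mm lift), and the keeper is back within 0.15 rad of its rest, behind the tab (value of joint slide between 0.0215 and 0.0265 m and value of joint stop_pin below 0.002 m and value of joint keeper below 0.15 rad); the robot touches nothing.
It fails at once if the slide unit is rammed with more than 60 N (contact force between the fingers and slide_unit above 60 N).
It fails at once if the thumb tab is pinched: touched with the grasp point between the fingers inside it ((x of the grasp point in the frame of tab_face between -0.003 and 0.011 m and y of the grasp point in the frame of tab_face between -0.011 and 0.011 m and z of the grasp point in the frame of tab_face between -0.04 and 0.032 m) and contact force between the fingers and slide_unit above 0.5 N).
It fails at once if the keeper is pinched: touched with the grasp point between the fingers inside its arm ((x of the grasp point in the frame of keeper_tip between -0.008 and 0.03 m and y of the grasp point in the frame of keeper_tip between -0.006 and 0.006 m and z of the grasp point in the frame of keeper_tip between -0.022 and 0.026 m) and contact force between the fingers and slide_unit above 0.5 N).
It fails at once if the stop pin's knob is touched or pulled up (value of joint stop_pin above 0.0075 m or contact force between the fingers and stop_pin_c1 above 1 N).
It fails at once if a loose bystander is moved or lifted (distance of any of tin, clamp_knob, holder, post from where it was at the start of the episode above 0.015 m).
It also fails if it takes over 48 s, if anything falls off the work surface, if the arm or the gripper's body presses on something with over 40 N, if the wrist force passes 120 N, or if a joint passes its speed limit or range.

## Working session

There is one attempt and no reset: what is moved stays moved. The work goes in short steps, Python scripts to look and compute and a tool call to move; the robot and the scene stay as the last step left them, time stands still between calls to the robot, and variables do not carry over. Pictures are saved under pics/ and viewed, at most 10 in all, crops included, and the job is handed in when it is done.

Besides the shell and the picture viewer there is one more tool, called after "Call:" as name(argument=value, ...) on one line, values as JSON. carry_out: Moves the arm, as the interface text tells. Its arguments: {"type":"object","properties":{"delta_pos":{"type":"array","items":{"type":"array","items":{"type":"number"}}},"yaw":{"type":"array","items":{"type":"number"}},"gripper":{"type":"number"},"grip_force":{"type":"number"}},"required":["delta_pos","yaw"]}

```bash
ls; mkdir -p pics; cat > h.py <<'E'
import numpy as np, cv2
from station import telemetry, viewer, job_done
def cap(n,save=None):
    c=viewer.capture(n)
    if save: cv2.imwrite(f'pics/{save}.png',c['pixels']); np.savez(f'pics/{save}.npz',**{k:np.asarray(v) for k,v in c.items()})
    return c
def world(c):
    z=c['z_map']; v,u=np.mgrid[0:z.shape[0],0:z.shape[1]]
    p=np.stack([(u-c['cx'])/c['fx']*z,-(v-c['cy'])/c['fy']*z,-z],-1)
    w=p@np.asarray(c['attitude']).T+np.asarray(c['position'])
    w[z==0]=np.nan
    return w
E
python3 - <<'E'
from h import *
o=telemetry.get_obs()
for k in o: print(k,np.round(o[k],3).tolist())
for n in('scene','top','wrist'):
    c=cap(n,n+'0'); print(n,c['fx'],c['cx'],c['cy'],c['position'],np.round(c['attitude'],3).tolist(),[k for k in c])
a=cv2.imread('pics/top0.png');b=cv2.imread('pics/wrist0.png')
cv2.imwrite('pics/a.png',cv2.resize(np.vstack([a,b]),(480,600)))
E
```

```text
pics
time 0.0
joint_pos [65.316, 16.453, 90.422, -0.002, 73.258, -8.594]
qvel [0.028, -0.037, -0.013, 0.022, 0.053, -0.005]
tau [0.001, -40.597, -29.264, 0.0, 0.006, 0.0]
ee_pos [0.187, 0.648, 0.403]
ee_rot [[-0.961, 0.277, -0.001], [0.277, 0.961, -0.002], [0.0, -0.002, -1.0]]
contact_force [-0.316, -0.467, -0.366]
moment [-0.034, 0.038, 0.016]
gripper_force 0.0
grip_width 0.996
scene 487.2568526837041 312.8601564690464 198.31546760003084 [ 0.10772477 -1.03171839  0.82718312] [[0.896, 0.248, -0.368], [-0.443, 0.539, -0.716], [0.021, 0.805, 0.593]] ['pixels', 'z_map', 'fx', 'fy', 'cx', 'cy', 'position', 'attitude']
top 387.35740111472927 324.04866789911745 200.19510290517573 [ 0.42845487 -0.25381353  1.10186139] [[0.006, 0.996, -0.093], [-1.0, 0.006, 0.001], [0.002, 0.093, 0.996]] ['pixels', 'z_map', 'fx', 'fy', 'cx', 'cy', 'position', 'attitude']
wrist 281.1699392331514 316.2381788546914 203.51262112495428 [0.11441032 0.6683788  0.37286871] [[0.278, -0.918, -0.283], [0.961, 0.265, 0.084], [-0.002, -0.295, 0.955]] ['pixels', 'z_map', 'fx', 'fy', 'cx', 'cy', 'position', 'attitude']
```

View pics/top0.png

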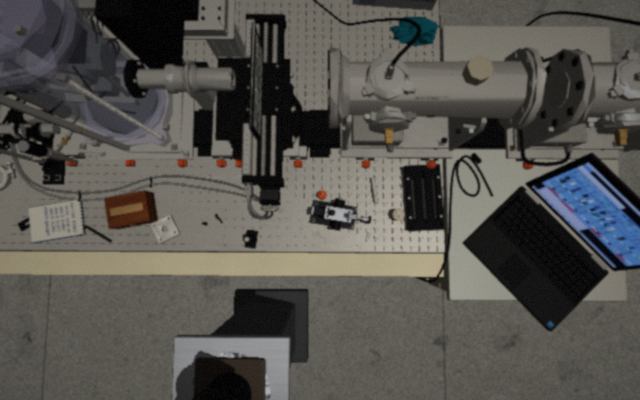

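View pics/scene0.png

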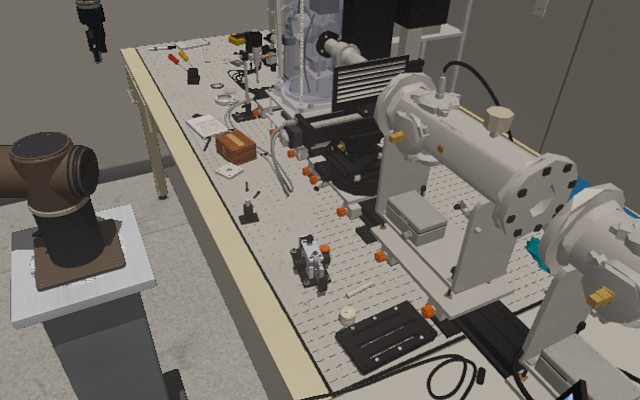

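Top view: the unit is at about (335,213) with the tab toward the tin at (396,213). The holder is at (250,239), the clamp knob at (321,194), the post at (373,190), and the stage end at (268,195). Now I'll measure it.

```bash
python3 - <<'E'
from h import *
d=np.load('pics/top0.npz'); c={k:d[k] for k in d}; w=world(c)
for p in [(396,213),(366,218),(335,213),(250,239),(321,194),(373,190),(268,195)]:
    print(p,np.round(w[p[1],p[0]],3))
r=w[190:240,300:410]; z=r[...,2]
m=(z>0.06)&(z<0.075); print('bridge pts',m.sum())
q=r[m][:,:2].astype(np.float32); print(cv2.minAreaRect(q), q.mean(0))
m=(z>0.02)&(z<0.12)
v,u=np.nonzero(m)
for lo,hi in((.085,.11),(.076,.085),(.06,.076),(.05,.06),(.04,.05)):
    k=(z>lo)&(z<hi); print(lo,k.sum(),np.round(r[k].mean(0),3) if k.any() else '')
hm=np.nan_to_num(z)[:, :]
a=cv2.resize(d['pixels'][185:245,285:415],(780,360),interpolation=cv2.INTER_CUBIC)
cv2.imwrite('pics/c1.png',cv2.convertScaleAbs(a,alpha=1.5,beta=20))
np.set_printoptions(linewidth=300)
print((z[8:42:1,5:80:2]*1000).astype(int))
E
```

```text
(396, 213) [ 0.494 -0.455  0.03 ]
(366, 218) [ 0.477 -0.366  0.08 ]
(335, 213) [ 0.489 -0.284  0.091]
(250, 239) [ 0.42  -0.057  0.054]
(321, 194) [ 0.545 -0.247  0.034]
(373, 190) [ 0.56  -0.394  0.011]
(268, 195) [ 0.514 -0.138  0.298]
bridge pts 303
((0.4836525321006775, -0.31963059306144714), (0.12421470880508423, 0.033744215965270996), 80.68951416015625) [ 0.48701432 -0.29713213]
0.085 33 [ 0.491 -0.276  0.091]
0.076 65 [ 0.48  -0.338  0.079]
0.06 312 [ 0.487 -0.298  0.07 ]
0.05 61 [ 0.49  -0.285  0.054]
0.04 186 [ 0.491 -0.278  0.046]
[[ 0 -1 -2 ...  9 12 -3]
 [-2 -5  1 ... 11 11  0]
 [ 0  1  0 ... 14 10 -1]
 ...
 [ 0 -2  0 ...  0 -2  2]
 [-1 -2 -4 ...  0  0 -3]
 [ 0  0 -3 ... -1  1  1]]<stdin>:16: RuntimeWarning: invalid value encountered in cast
```

View pics/c1.png

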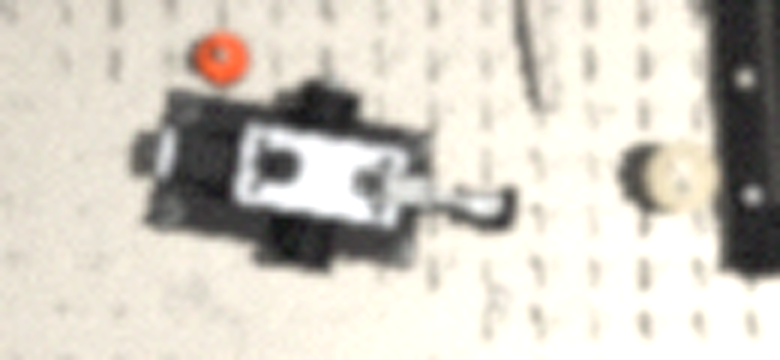

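Call:
carry_out(delta_pos=[[0.03,-0.045,0.01],[0.065,-0.09,0.02],[0.1,-0.135,0.03],[0.135,-0.18,0.04],[0.165,-0.23,0.05]], yaw=[0,0,0,0,0], gripper=0)

```text
time: 0.78
ee_pos: [0.3529, 0.417, 0.4547]
ee_rot: [[-0.961, 0.277, -0.0], [0.277, 0.961, -0.0], [-0.0, -0.0, -1.0]]
contact_force: [0.9, 0.4, -0.4]
grip_width: 0.0
gripper_force: 0.0
```

Call:
carry_out(delta_pos=[[0.02,-0.055,0],[0.04,-0.11,0],[0.05,-0.17,0],[0.06,-0.23,0],[0.065,-0.29,0]], yaw=[0,0,0,0,0])

```text
time: 1.4
ee_pos: [0.4168, 0.1267, 0.4546]
ee_rot: [[-0.961, 0.277, 0.0], [0.277, 0.961, -0.0], [-0.0, -0.0, -1.0]]
contact_force: [1.4, 0.1, 0.9]
grip_width: 0.001
gripper_force: 0.0
```

Call:
carry_out(delta_pos=[[0.01,-0.055,0],[0.012,-0.115,0],[0.012,-0.175,0],[0.01,-0.235,0],[0.005,-0.29,0]], yaw=[0,0,0,0,0])

```text
time: 2.02
ee_pos: [0.4214, -0.1634, 0.4546]
ee_rot: [[-0.961, 0.278, 0.0], [0.278, 0.961, -0.0], [-0.0, 0.0, -1.0]]
contact_force: [-0.2, -1.5, 0.5]
grip_width: -0.001
gripper_force: 0.0
```

Call:
carry_out(delta_pos=[[0.005,-0.055,0],[0.01,-0.11,-0.02],[0.02,-0.16,-0.04],[0.03,-0.19,-0.06],[0.03,-0.19,-0.06]], yaw=[0.03,0.06,0.09,0.12,0.12])

```text
time: 2.65
ee_pos: [0.4516, -0.3529, 0.3916]
ee_rot: [[-0.987, 0.162, -0.004], [0.162, 0.987, 0.004], [0.004, 0.003, -1.0]]
contact_force: [-0.2, 0.2, -0.2]
grip_width: -0.002
gripper_force: 0.0
```

```bash
cat > fit.py <<'E'
from h import *
c=cap('wrist','w1'); w=world(c); x,y,z=w[...,0],w[...,1],w[...,2]
roi=(x>.38)&(x<.6)&(y>-.42)&(y<-.19)
k=roi&(z>.086)&(z<.11); kn=w[k].mean(0); print('knob',k.sum(),kn)
m=roi&(z>.066)&(z<.073); q=w[m][:,:2].astype(np.float32)
lab=cv2.connectedComponents(m.astype(np.uint8))
br=m&(np.hypot(x-kn[0],y-kn[1])<.06)
print('bridge rect',br.sum(),cv2.minAreaRect(w[br][:,:2].astype(np.float32)))
t=roi&(z>.054)&(z<.064)&(y<kn[1]-.07); print('tabtop',t.sum(),w[t].mean(0),cv2.minAreaRect(w[t][:,:2].astype(np.float32)))
b=roi&(z>.076)&(z<.084); print('keeper',b.sum(),cv2.minAreaRect(w[b][:,:2].astype(np.float32)))
cv2.imwrite('pics/w1b.png',cv2.convertScaleAbs(c['pixels'],alpha=1.5,beta=15))
o=telemetry.get_obs(); print(o['ee_pos'],o['joint_pos'])
E
python3 fit.py
```

```text
knob 215 [ 0.48964054 -0.27607917  0.09217736]
bridge rect 1450 ((0.4882490932941437, -0.2930348515510559), (0.07173972576856613, 0.034608643501996994), 80.54257202148438)
tabtop 146 [ 0.47309101 -0.37504867  0.05928548] ((0.47551393508911133, -0.3707451820373535), (0.02059072256088257, 0.0196961909532547), 80.29402160644531)
keeper 451 ((0.48328325152397156, -0.3234870433807373), (0.09625725448131561, 0.01406010426580906), 81.51496124267578)
[ 0.45176377 -0.35192992  0.39310584] [-4.80685108e+01  4.17211957e+00  1.05607526e+02  1.03664404e-02
  7.04301480e+01 -1.28774220e+02]
```

View pics/w1b.png

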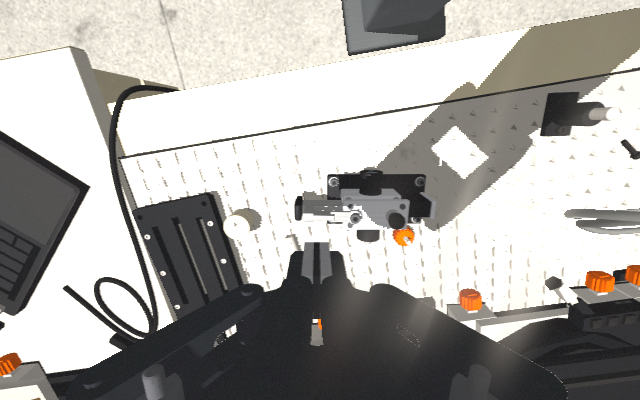

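Wrist view: the unit is at about (375,205), with the tab at (299,208), the knob at (396,219), the tin at (238,224) and the fingertips at (317,258). The fit gives origin O=(0.488,-0.293) with unit x along (0.165,0.986), and the knob, tab and bridge size all agree with it.

Call:
carry_out(delta_pos=[[0.03,-0.004,0],[0.055,-0.008,-0.04],[0.055,-0.008,-0.09],[0.055,-0.008,-0.13],[0.055,-0.008,-0.145]], yaw=[0,0,0,0,0])

```text
time: 3.32
ee_pos: [0.5066, -0.3577, 0.2478]
ee_rot: [[-0.987, 0.159, -0.003], [0.159, 0.987, 0.003], [0.003, 0.002, -1.0]]
contact_force: [-0.3, -0.9, 0.3]
grip_width: 0.001
gripper_force: 0.0
```

Call:
carry_out(delta_pos=[[0,0,-0.004],[0,0,-0.008],[0,0,-0.008]], yaw=[0,0,0])

```text
time: 3.7
ee_pos: [0.5074, -0.3598, 0.2434]
ee_rot: [[-0.987, 0.16, 0.002], [0.16, 0.987, -0.002], [-0.002, -0.002, -1.0]]
contact_force: [-0.2, -0.2, 0.2]
grip_width: -0.0
gripper_force: 0.0
```

```bash
cat > k.py <<'E'
from h import *
import sys
O=np.array([.488,-.293]);u=np.array([.165,.986]);v=np.array([-.986,.165])
o=telemetry.get_obs(); e=np.array(o['ee_pos']); R=np.array(o['ee_rot']); tip=e+.173*R[:,2]
d=tip[:2]-O; print('t',o['time'],'ee',np.round(e,4),'tip unit mm',np.round(1e3*np.array([d@u,d@v,tip[2]]),1),'F',np.round(o['contact_force'],1))
c=cap('wrist',sys.argv[1]) if len(sys.argv)>1 else None
if c:
    w=world(c); X=(w[...,:2]-O)@u*1e3; Y=(w[...,:2]-O)@v*1e3; Z=w[...,2]*1e3
    b=(Z>75)&(Z<84)&(X<-40)&(X>-85)&(abs(Y)<60)
    print('blade',b.sum(),[(i,round(float(np.median(Y[b&(abs(X-i)<2)])),1)) for i in range(-82,-40,6) if (b&(abs(X-i)<2)).sum()>3])
    t=(Z>53)&(Z<63)&(X<-50)&(X>-98)&(abs(Y)<13); print('tab',t.sum(),np.percentile(X[t],[3,50,97]).round(1) if t.sum() else '')
    cv2.imwrite(f'pics/{sys.argv[1]}.png',cv2.convertScaleAbs(c['pixels'],alpha=1.5,beta=15))
E
python3 k.py w2
```

```text
t 3.7 ee [ 0.5074 -0.3598  0.2434] tip unit mm [-62.9 -30.5  70.4] F [-0.2 -0.2  0.2]
blade 1734 [(-76, 0.5), (-70, -0.0), (-64, -0.7), (-58, -0.3), (-52, -0.6), (-46, 1.0)]
tab 561 [-89.4 -84.8 -69.8]
```

View pics/w2.png

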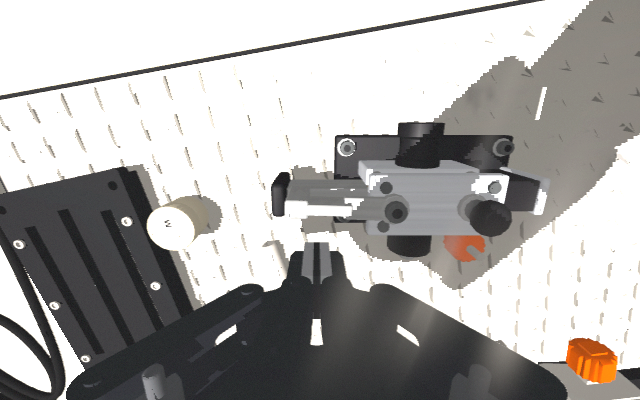

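View: the fingertips at (317,255) stand on the far side of the keeper arm, which spans x 285–380 at row 200. The tab is at (280,195). I'll lower a little and push the keeper.

Call:
carry_out(delta_pos=[[0,0,-0.004],[-0.006,0.001,-0.004],[-0.012,0.002,-0.004],[-0.018,0.003,-0.004],[-0.023,0.004,-0.004]], yaw=[0,0,0,0,0])

```text
time: 4.38
ee_pos: [0.4837, -0.3555, 0.2379]
ee_rot: [[-0.987, 0.161, 0.001], [0.161, 0.987, -0.001], [-0.001, -0.0, -1.0]]
contact_force: [1.6, -0.9, -0.3]
grip_width: 0.002
gripper_force: 0.8
```

Call:
carry_out(delta_pos=[[-0.004,0.001,0],[-0.008,0.0015,0],[-0.012,0.002,0],[-0.016,0.0027,0],[-0.016,0.0027,0]], yaw=[0,0,0,0,0])

```text
time: 5.0
ee_pos: [0.4677, -0.3527, 0.2377]
ee_rot: [[-0.987, 0.16, -0.001], [0.16, 0.987, 0.0], [0.001, 0.0, -1.0]]
contact_force: [0.2, -1.1, 0.3]
grip_width: -0.002
gripper_force: 0.1
```

```bash
python3 k.py w3
```

```text
t 5.0 ee [ 0.4677 -0.3527  0.2377] tip unit mm [-62.2  10.3  64.7] F [ 0.2 -1.1  0.3]
blade 1567 [(-76, 17.0), (-70, 20.8), (-64, 31.4), (-58, 29.1), (-52, 22.3), (-46, 18.7)]
tab 448 [-89.4 -85.4 -81.9]
```

Call:
carry_out(delta_pos=[[-0.004,0.0007,0],[-0.004,0.0007,0],[0.004,-0.0007,0],[0.01,-0.002,0],[0.012,-0.002,0.02]], yaw=[0,0,0,0,0])

```text
time: 5.68
ee_pos: [0.48, -0.3542, 0.2565]
ee_rot: [[-0.987, 0.16, -0.003], [0.16, 0.987, 0.003], [0.004, 0.003, -1.0]]
contact_force: [-0.1, 0.6, -0.8]
grip_width: -0.0
gripper_force: 0.0
```

Call:
carry_out(delta_pos=[[0,0,0.015],[-0.004,-0.022,0.02],[-0.0085,-0.049,0.015],[-0.0085,-0.049,-0.005],[-0.0085,-0.049,-0.025]], yaw=[0,0,0,0,0])

```text
time: 6.3
ee_pos: [0.4706, -0.4039, 0.2299]
ee_rot: [[-0.987, 0.162, -0.002], [0.161, 0.987, 0.003], [0.002, 0.002, -1.0]]
contact_force: [-0.0, 0.1, -1.6]
grip_width: 0.002
gripper_force: 0.0
```

```bash
python3 k.py w4
```

```text
t 6.3 ee [ 0.4706 -0.4039  0.2299] tip unit mm [-111.8   -0.8   56.9] F [-0.   0.1 -1.6]
blade 1314 [(-64, 36.7), (-58, 34.8), (-52, 28.2), (-46, 20.4)]
tab 519 [-89.9 -86.6 -82.6]
```

View pics/w4.png

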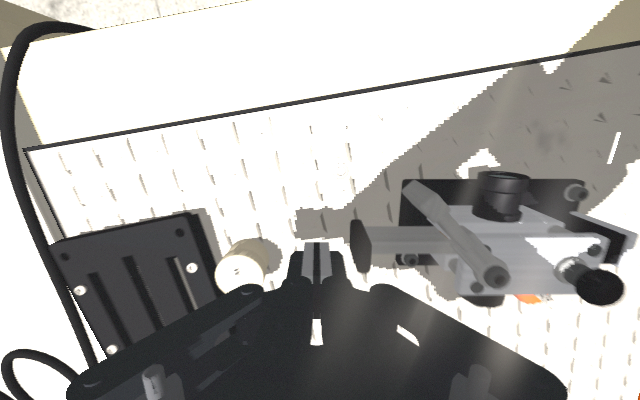

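The keeper stands open (~0.8 rad) and the finger at (317,260) is in front of the tab at (360,245). Next I'll lower and push.

Call:
carry_out(delta_pos=[[0,0,-0.012],[0.0005,0.003,-0.014],[0.001,0.006,-0.014],[0.0013,0.008,-0.014],[0.0013,0.008,-0.014]], yaw=[0,0,0,0,0])

```text
time: 6.98
ee_pos: [0.4731, -0.3956, 0.2195]
ee_rot: [[-0.987, 0.16, 0.001], [0.16, 0.987, -0.001], [-0.001, -0.001, -1.0]]
contact_force: [0.2, -0.4, 0.0]
grip_width: -0.0
gripper_force: 0.0
```

Call:
carry_out(delta_pos=[[0.0007,0.004,0],[0.0013,0.008,0],[0.0018,0.011,0],[0.0023,0.014,0],[0.0023,0.014,0]], yaw=[0,0,0,0,0])

```text
time: 7.6
ee_pos: [0.4752, -0.3825, 0.2195]
ee_rot: [[-0.987, 0.16, 0.001], [0.16, 0.987, -0.003], [-0.001, -0.003, -1.0]]
contact_force: [-1.6, -4.7, 0.5]
grip_width: -0.002
gripper_force: 2.4
```

```bash
python3 k.py w5
```

```text
t 7.6 ee [ 0.4752 -0.3825  0.2195] tip unit mm [-90.8  -2.4  46.5] F [-1.6 -4.7  0.5]
blade 1519 [(-82, 4.6), (-64, 36.7), (-58, 35.2), (-52, 28.3), (-46, 21.2)]
tab 810 [-96.6 -76.4 -70.8]
```

Call:
carry_out(delta_pos=[[0.0008,0.005,0],[0.0016,0.01,0],[0.0025,0.015,0],[0.0033,0.02,0],[0.004,0.0245,0]], yaw=[0,0,0,0,0])

```text
time: 8.28
ee_pos: [0.4793, -0.3574, 0.2194]
ee_rot: [[-0.987, 0.16, 0.001], [0.16, 0.987, -0.002], [-0.001, -0.002, -1.0]]
contact_force: [-1.3, -5.0, 1.3]
grip_width: -0.001
gripper_force: 2.8
```

Call:
carry_out(delta_pos=[[0,0,0],[0,0,0]], yaw=[0,0])

```text
time: 8.52
ee_pos: [0.4793, -0.3575, 0.2193]
ee_rot: [[-0.987, 0.16, 0.001], [0.16, 0.987, -0.001], [-0.001, -0.001, -1.0]]
contact_force: [-1.1, -4.5, 3.9]
grip_width: 0.002
gripper_force: 2.4
```

```bash
python3 k.py w6
```

```text
t 8.525 ee [ 0.4793 -0.3575  0.2193] tip unit mm [-65.1  -2.2  46.3] F [-1.1 -4.5  3.9]
blade 2214 [(-76, 4.7), (-70, 8.6), (-64, 8.7), (-58, 35.2), (-52, 29.2), (-46, 22.1)]
tab 572 [-78.2 -62.1 -50.2]
```

```bash
python3 - <<'E'
from h import *
O=np.array([.488,-.293]);u=np.array([.165,.986]);v=np.array([-.986,.165])
for n in('w4','w5','w6'):
    d=np.load(f'pics/{n}.npz'); w=world({k:d[k] for k in d}); X=(w[...,:2]-O)@u*1e3; Y=(w[...,:2]-O)@v*1e3; Z=w[...,2]*1e3
    t=(Z>53)&(Z<62)&(X<-38)&(X>-98)&(Y<9)&(Y>2); print(n,t.sum(),np.percentile(X[t],[3,10,50,90,97]).round(1))
E
```

```text
w4 223 [-89.9 -89.5 -86.7 -83.4 -82.7]
w5 537 [-96.9 -94.4 -79.9 -72.4 -71. ]
w6 610 [-77.8 -75.2 -56.8 -46.9 -45.3]
```

The slide is at about 37 mm, so I'll withdraw.

Call:
carry_out(delta_pos=[[-0.0015,-0.009,0],[-0.003,-0.018,0],[-0.0045,-0.027,0],[-0.006,-0.036,0],[-0.006,-0.036,0.01]], yaw=[0,0,0,0,0])

```text
time: 9.2
ee_pos: [0.4726, -0.3934, 0.2276]
ee_rot: [[-0.987, 0.161, -0.002], [0.161, 0.987, 0.003], [0.002, 0.002, -1.0]]
contact_force: [-0.5, 0.3, -0.2]
grip_width: 0.001
gripper_force: 0.0
```

Call:
carry_out(delta_pos=[[0,0,0.015],[0,0,0.03],[0,0,0.045],[0,0,0.055]], yaw=[0,0,0,0])

```text
time: 9.7
ee_pos: [0.4733, -0.3933, 0.2856]
ee_rot: [[-0.987, 0.16, 0.001], [0.16, 0.987, -0.002], [-0.002, -0.001, -1.0]]
contact_force: [-0.1, -0.9, -0.1]
grip_width: -0.001
gripper_force: 0.0
```

```bash
python3 k.py w7
```

```text
t 9.7 ee [ 0.4733 -0.3933  0.2856] tip unit mm [-101.5   -2.4  112.6] F [-0.1 -0.9 -0.1]
blade 639 [(-64, 36.5), (-58, 35.0), (-52, 28.4), (-46, 21.3)]
tab 293 [-66.4 -63.1 -59.1]
```

View pics/w7.png

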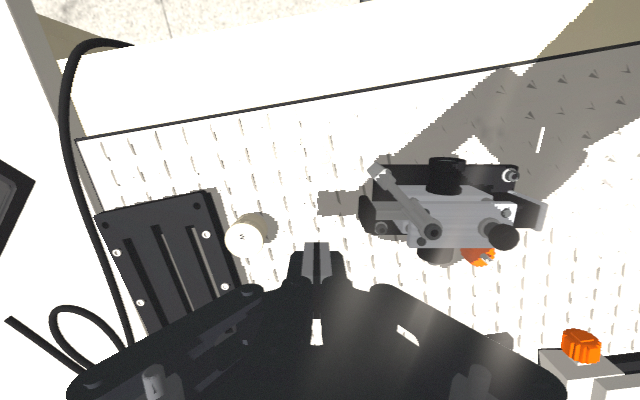

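The slide hangs at 24 mm, with the tab at (368,212), and the keeper is still open with its end at (377,170). Next I'll go round to the keeper's +y side.

Call:
carry_out(delta_pos=[[-0.03,0.024,0],[-0.0588,0.0484,0],[-0.0588,0.0484,-0.02],[-0.0588,0.0484,-0.04],[-0.0588,0.0484,-0.046]], yaw=[0,0,0,0,0])

```text
time: 10.38
ee_pos: [0.4138, -0.3443, 0.2363]
ee_rot: [[-0.987, 0.16, -0.002], [0.16, 0.987, 0.002], [0.002, 0.002, -1.0]]
contact_force: [-0.5, -0.7, -0.4]
grip_width: -0.001
gripper_force: 0.0
```

```bash
python3 k.py w8
```

```text
t 10.375 ee [ 0.4138 -0.3443  0.2363] tip unit mm [-62.4  65.1  63.3] F [-0.5 -0.7 -0.4]
blade 56 [(-64, 34.9)]
tab 184 [-65.8 -62.9 -59.7]
```

Call:
carry_out(delta_pos=[[0.006,-0.001,0.003],[0.012,-0.002,0.003],[0.018,-0.003,0.003],[0.024,-0.004,0.003],[0.029,-0.005,0.003]], yaw=[0,0,0,0,0])

```text
time: 11.05
ee_pos: [0.4417, -0.354, 0.242]
ee_rot: [[-0.988, 0.156, -0.008], [0.156, 0.988, -0.014], [0.006, -0.015, -1.0]]
contact_force: [-16.7, -19.7, -1.9]
grip_width: 0.001
gripper_force: 13.7
```

Call:
carry_out(delta_pos=[[0.004,-0.0007,0],[0.008,-0.0013,0],[0.012,-0.002,0],[0.015,-0.0025,0],[0.015,-0.0025,0]], yaw=[0,0,0,0,0])

```text
time: 11.68
ee_pos: [0.459, -0.352, 0.241]
ee_rot: [[-0.987, 0.159, 0.001], [0.159, 0.987, -0.0], [-0.001, 0.0, -1.0]]
contact_force: [0.4, -0.2, -0.5]
grip_width: -0.001
gripper_force: 0.0
```

```bash
python3 k.py w9
```

```text
t 11.675 ee [ 0.459 -0.352  0.241] tip unit mm [-63.   18.7  68. ] F [ 0.4 -0.2 -0.5]
blade 430 [(-76, 25.5), (-70, 29.3), (-64, 29.5), (-58, 29.6), (-52, 25.6)]
tab 0
```

View pics/w9.png

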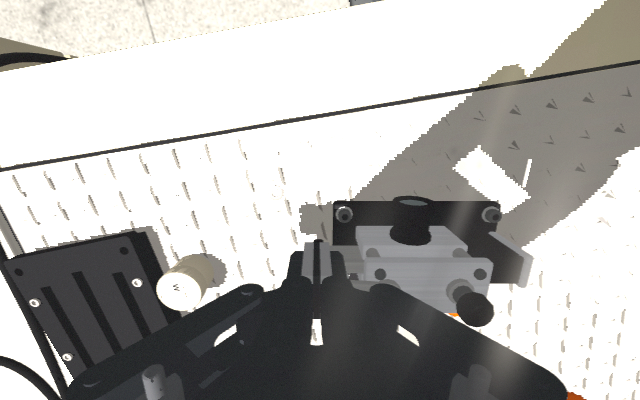

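The push peaked at 25 N with a component along the arm, so the keeper may have jammed or slipped. In this view it is hidden behind the hand. I'll back off, lift and look.

Call:
carry_out(delta_pos=[[-0.008,0.001,0],[-0.008,0.001,0.02],[-0.008,0.001,0.05],[0.01,-0.015,0.08],[0.03,-0.04,0.08]], yaw=[0,0,0,0,0])

```text
time: 12.35
ee_pos: [0.4895, -0.393, 0.3267]
ee_rot: [[-0.987, 0.159, 0.006], [0.159, 0.987, -0.006], [-0.007, -0.005, -1.0]]
contact_force: [0.0, -0.6, -0.5]
grip_width: 0.007
gripper_force: 0.0
```

```bash
python3 k.py w10
```

```text
t 12.35 ee [ 0.4895 -0.393   0.3267] tip unit mm [-99.3 -19.2 153.7] F [ 0.  -0.6 -0.5]
blade 566 [(-76, 3.7), (-70, 3.6), (-64, 2.9), (-58, 2.8), (-52, 2.0), (-46, 2.2)]
tab 142 [-79.7 -64.5 -59.1]
```

View pics/w10.png

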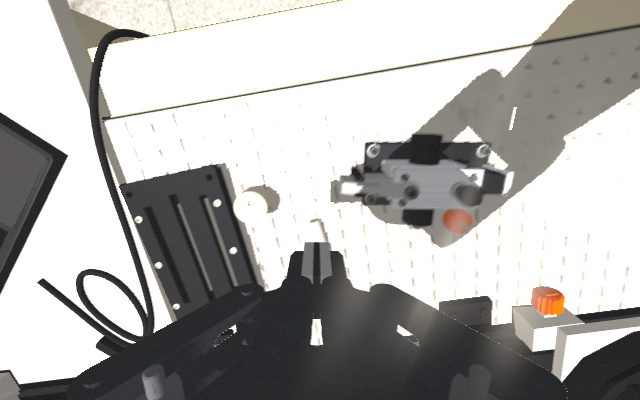

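The keeper is back at about 0.05–0.07 rad, with its nose at (350,188) in front of the tab. The slide is still at 24 mm, the tin and post are in place, and the hand is clear, so I'll hand it in.

```bash
python3 -c "
from station import job_done
print(job_done())"
```

```text
the job is handed in; nothing more can be done
None
```

I handed the job in; the call returned no verdict. At the last look the slide hung on its pin at about 24 mm, the keeper was back about 0.06 rad from rest behind the tab, and the hand was clear. One push while closing the keeper peaked at about 26 N.

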